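# Set a cleaning tablet grinding and hold the bayonet lid at half turn

### The arm

A 6-joint arm with a two-finger parallel gripper is mounted at the origin on a cart in front of the work surface, level with it; the furniture and walls round the work are solid. World frame = base frame: x ahead of the robot, y to its left, z up, the work surface at z = 0. Lengths are in mm, angles in rad, forces in N, time in s.
With the tool pointing down it reaches from about 350 to 875 mm from the base axis. Payload 4.2 kg.
Tool frame: the origin (TCP) lies midway between the tips of the shut fingers; the grasp point (between the pads) lies 19 mm behind it (tcp_to_grasp is the distance from the TCP to the grasp point, in mm); z points along the fingers, y is the line along which they close (so a half turn about z gives the same grasp; the last joint's range is limited). The gripper opens to 85 mm and grips with 20 to 120 N. Pads are 22 mm wide; open, the fingers measure 114 mm over their backs; the gripper's body (76 mm by 85 mm) begins 54 mm behind the grasp point. The pads swing forward as they close: fully open they stand 13 mm farther back than shut.
Start: joints at [1.581, 0.385, 0.008, 0, -1.194, -0.259], TCP at [153.869, 605.742, 231.312] pointing down, gripper open.
Joint ranges: [-3.14, 3.14], [-1.21, 2.06], [-1.07, 1.41], [-3.16, 2.05], [-2.99, -0.16], [-3.1, 3.1]. Speed limits (rad/s): [2.79, 2.79, 3.14, 3.14, 3.14, 3.14].

### API

Orientations are given as a unit quaternion [x, y, z, w].
In Python, from bench import read_state, get_image, job_done, tcp_to_grasp gives the robot as it stands.
- The arm moves only by the tool jog_arm, never from a script. Its argument "plan" is a list of rows, each a list of 3 entries, a list of its own where there are three numbers: the finger opening in mm, from 0 to 85.4, then the shift along the tool's x, y, z as a fraction of full scale, then the turn, a rotation vector about the tool's x, y, z as a fraction of full scale. A call has 1 to 10 rows; each row is the pose to reach, as a shift and turn from the pose commanded when the call began, along the tool's axes at that moment; what a row does not reach only later rows make up. Full scale, the value 1, is 0.1 m for a shift and 60 degrees for a turn. A row lasts 1/8 s, in which the tool goes at most 62.5 mm and 10.7 degrees, less where a joint would pass 70% of its speed; a pose out of reach is approached as far as the arm can. A call with a number of a shift or a turn outside -1 to 1 is refused whole. A call with a gripper value outside its range is refused whole. The fingers move at their own pace and stop on an object; the grip force is fixed at half the most. Time passes only in rows, so rows that repeat a pose let the fingers close. It gives the time, the measured TCP pose, the force, the opening and the grip force at its end, in the units of the state.
- read_state(): the state, without advancing time (a new reading comes with each control period).
- get_image(name): name is "scene" or "top" or "wrist"; returns a dict with "img" (480x640x3 uint8, red, green, blue), "range_z" (480x640 float32, mm along the optical axis (not along the pixel's ray), 0 where there is no reading), "intrinsics" (3x3 intrinsics, pixels), "distortion" ([k1, k2, p1, p2, k3] as OpenCV has them; the pictures are not rectified), "extrinsics" (4x4, takes a point from camera to world coordinates); the wrist camera has in their place "tool_from_camera" (4x4, takes a point from camera to tool coordinates, whose origin is the TCP and whose axes are the flange's). Camera axes: x right, y down, z forward; pixel columns grow to the right and rows downward; lengths in mm; the calibration is good to about 2 mm. A picture is of the moment at which its call begins: read the wrist's pose just before it.
- job_done(): hands the job in; it is judged then, once.
The state is a dict: "clock": time; "joints": joint angles; "joint_vel": joint speeds; "joint_efforts": joint torques, N m; "position": TCP position; "ee_rot": TCP orientation; "contact_force": force on the tool from outside, world axes, zero at the start; "wrist_torque": the same for the moment, N m; "gripper_width": finger opening in mm; "grasp_force": force on a finger pad.
Only numpy, scipy, OpenCV 4.12 (cv2) and the standard library are available. Lean on these libraries where they do the work, as an engineer would, in place of code of your own. Each camera call takes 0.05 s, during which the arm holds its last target. There are 200 camera calls.

### The job

Take the round cleaning tablet (not the square block) from the pocket tray and drop it into the coffee grinder's cup. Then set the lid on with its two lugs down through the collar's slots, twist it clockwise to the halfway mark, 30 degrees, without going on to the lock click, and finish still gripping it there against its return spring. Leave the square block in its pocket and the bowl and tin where they are.

Things in the scene. Friction and masses are not known exactly. Their poses are not given: they have to be found in the camera images.
- grinder: Squat black coffee grinder with a steel collar, fixed on the drying mat (mat top 6.5 mm above the worktop), 112 mm wide, 93 mm high. Origin on its axis at its foot, z up, x through its two entry slots (same after half a turn). Open round cup 64 mm wide, its floor 40 mm and its rim 80 mm above the origin, a low blade on the floor.
- grinder_mouth (a point): Centre of the cup's rim, on which the lid rests, 80 mm above the grinder's origin; axes as the grinder's. The collar round it (81 mm inside, 107 mm outside) has a lip 88 to 93 mm above that origin, cut by two slots on the +x and -x sides, 20 mm wide inside, 26 mm outside. Lugs go down through them and turn clockwise under the lip. On the lip, clockwise from each slot: narrow black tick at 30 degrees (half), broad at 60 (lock).
- drive_ring (a joint): Sprung ring in the collar that the lugs turn: 0 at rest (gaps under the slots), grows as the lid turns clockwise seen from above, rad. Play 0.06 each way: it lags the lid by that. Half turn = lid at 0.52. From lid angle 0.75 two sprung balls resist; above 0.80 on this joint the lid has clicked into lock; stop 1.05. Springs back to 0 if the lid is let go (0.1 N m at half turn).
- lid: Loose grey lid, about 0.09 kg, upright on the mat. Origin: centre of its underside, z up, x along lugs and grip bar (same after half a turn). Spigot 60 mm wide (foot 52), 6 mm high; disc 76 mm wide, 6 to 14 mm up; two lugs 14 mm wide, 6 to 11 mm up, reaching 46 mm from the axis at +x and -x. Seated, its origin is on the grinder's axis, 74 mm above the grinder's origin, level.
- lid_grip (a point): On the lid's upright grip bar, 46 mm above the lid's origin; axes as the lid's. The bar is 54 mm long (x), 12 mm thick (y), from 14 to 58 mm above the origin.
- tray: Grey pocket tray fixed on the drying mat, 54 x 120 x 40 mm, origin at the centre of its underside, z up, y along the row of two round pockets 27 mm wide, 6 mm deep, 54 mm apart. One holds the round tablet, the other a square block; which is which changes.
- tablet: Loose white round tablet, 22 mm across, 18 mm high, 12 g; stands 12 mm above the tray's top. Origin at the centre of its underside, which in the tray is 34 mm above the tray's origin.
- block: Loose white square block, 16 x 16 x 18 mm, in the other tray pocket; origin at the centre of its underside. To be left alone.
- bowl: Bystander: green bowl, 140 mm wide, 60 mm high; origin under its centre. To be left alone.
- tin: Bystander: low round food tin, 86 mm wide, 40 mm high; origin under its centre. To be left alone.
There are look-alikes about, which are no part of the job. What is shaped like the lid but orange is not meant.

How it is judged (in metres and radians):
On the way, in this order (a step that is already met when the one before it is completed fails the run):
1. the round tablet lies in the grinder's cup, let go (horizontal distance between tablet and grinder below 0.035 m and z of tablet in the frame of grinder between 0.03 and 0.075 m and contact force between tablet and the fingers below 0.1 N and linear speed of tablet below 0.05 m/s), for 0.2 s.
2. the lid sits level on the rim with its lugs through the slots, not yet turned (horizontal distance between lid and grinder below 0.004 m and z of lid in the frame of grinder between 0.0705 and 0.0775 m and angle between lid's own z axis and vertical below 0.06 rad and value of joint drive_ring below 0.2 rad and angle between the x axis of lid and the x axis of grinder, either way round below 0.2 rad), for 0.1 s.
At the end, for the whole second after the job is handed in: The tablet is inside the cup; the lid is seated on the rim (within 4 mm of the axis and 3.5 mm of its seated height, level within 0.06 rad), turned clockwise 0.40 to 0.66 rad from the slots with the drive ring carried along to 0.30 to 0.72, still, and the fingers still grip it with more than 2 N (horizontal distance between tablet and grinder below 0.035 m and z of tablet in the frame of grinder between 0.03 and 0.075 m and horizontal distance between lid and grinder below 0.004 m and z of lid in the frame of grinder between 0.0705 and 0.0775 m and angle between lid's own z axis and vertical below 0.06 rad and angle between the x axis of lid and the x axis of grinder, either way round between 0.4 and 0.66 rad and value of joint drive_ring between 0.3 and 0.72 rad and velocity of joint drive_ring between -0.1 and 0.1 rad/s and contact force between lid and the fingers above 2 N); the arm keeps its last pose, push and grip.
It fails at once if the lid is turned on into the lock click (value of joint drive_ring above 0.8 rad).
It fails at once if the square block is taken from or knocked out of its pocket (distance of block from where it was at the start of the episode above 0.015 m).
It fails at once if a bystander is pushed away (distance of any of bowl, tin from where it was at the start of the episode above 0.03 m).
It also fails if it takes over 51 s, if anything falls off the work surface, if the arm or the gripper's body presses on something with over 40 N, if the wrist force passes 120 N, or if a joint passes its speed limit or range.

## Working session

There is one attempt and no reset: what is moved stays moved. The work goes in short steps, Python scripts to look and compute and a tool call to move; the robot and the scene stay as the last step left them, time stands still between calls to the robot, and variables do not carry over. Pictures are saved under pics/ and viewed, at most 10 in all, crops included, and the job is handed in when it is done.

Besides the shell and the picture viewer there is one more tool, called by a JSON object that holds its "method" and its "body". jog_arm: Moves the arm, as the interface text tells. Its arguments: {"type":"object","properties":{"plan":{"type":"array"}},"required":["plan"]}

```bash
mkdir -p pics
cat > h.py <<'E'
import numpy as np, cv2
from bench import *
from scipy.spatial.transform import Rotation as R
def T_tool(s):
    T=np.eye(4);T[:3,:3]=R.from_quat(s["ee_rot"]).as_matrix();T[:3,3]=s["position"];return T
def grab(n):
    s=read_state();d=get_image(n)
    d["T"]=np.array(d["extrinsics"]) if "extrinsics" in d else T_tool(s)@np.array(d["tool_from_camera"])
    return d
def cloud(d):
    h,w=d["range_z"].shape;u,v=np.meshgrid(np.arange(w),np.arange(h))
    p=cv2.undistortPoints(np.stack([u,v],-1).reshape(-1,1,2).astype(np.float64),np.array(d["intrinsics"]),np.array(d["distortion"])).reshape(h,w,2)
    z=d["range_z"][...,None].astype(float);P=np.concatenate([p*z,z],-1)
    return P@d["T"][:3,:3].T+d["T"][:3,3]
E
python3 - <<'E'
from h import *
import pickle
s=read_state();print(s,tcp_to_grasp)
for n in("top","scene"):
    d=grab(n);pickle.dump(d,open(n+".pkl","wb"));cv2.imwrite(f"pics/{n}0.png",d["img"][...,::-1])
    print(n,d["T"].round(2),(d["range_z"]>0).mean())
E
```

```text
{'clock': 0.0, 'joints': array([ 1.58061086e+00,  3.85558226e-01,  6.62600943e-03, -5.22653941e-04,
       -1.19399644e+00, -2.58610336e-01]), 'joint_vel': array([-2.76214326e-04,  5.30748201e-04, -1.21039925e-04,  9.25590253e-04,
        3.57352595e-06, -2.99999254e-04]), 'joint_efforts': array([ 2.73565211e-04, -3.92292523e+01,  1.88403028e+01,  4.18639183e+00,
       -4.61872376e-03, -2.00972615e-06]), 'position': array([153.7230908 , 605.19532799, 230.21713741]), 'ee_rot': array([ 9.92259993e-01, -1.24172905e-01, -9.80438437e-05,  1.08907715e-03]), 'contact_force': array([-0.41627824,  0.08229519,  0.76748159]), 'wrist_torque': array([-0.02541108, -0.0062632 ,  0.03920804]), 'grasp_force': 0.0, 'gripper_width': 85.53239370290517} 18.700000000000003
top [[-2.00000e-02 -9.80000e-01  1.90000e-01  2.51910e+02]
 [-1.00000e+00  2.00000e-02  1.00000e-02  1.62600e+02]
 [-1.00000e-02 -1.90000e-01 -9.80000e-01  1.66057e+03]
 [ 0.00000e+00  0.00000e+00  0.00000e+00  1.00000e+00]] 0.996044921875
scene [[-9.9000e-01 -1.0000e-01  1.3000e-01  4.1569e+02]
 [-1.6000e-01  7.1000e-01 -6.9000e-01  7.9610e+02]
 [-2.0000e-02 -7.0000e-01 -7.2000e-01  7.4493e+02]
 [ 0.0000e+00  0.0000e+00  0.0000e+00  1.0000e+00]] 0.9959342447916667
```

View pics/top0.png

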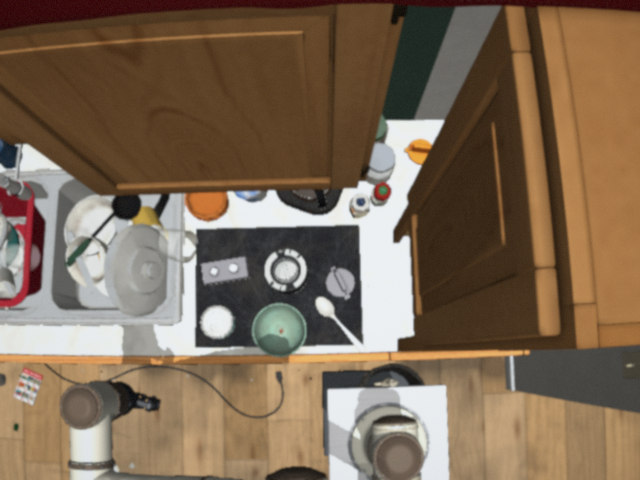

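View pics/scene0.png

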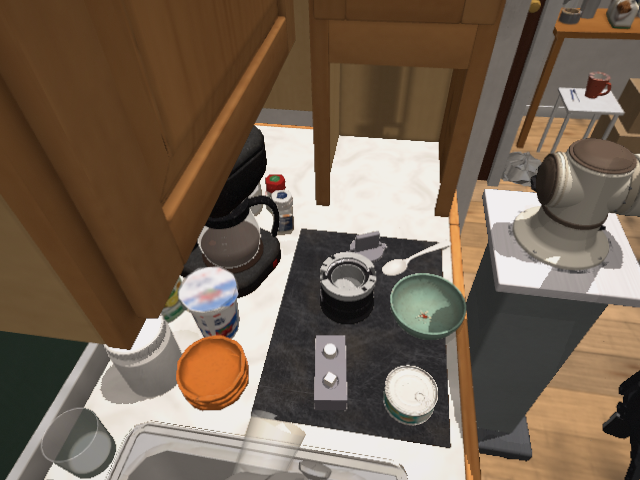

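The top view shows the grinder at (286,269), the grey lid at (341,281) and the tray at (224,270). The round piece is at about (233,268), nearest the grinder, and the square one at about (213,271). In the scene view the round one is at (330,350) and the square at (330,380).

Look-alikes, top-view pixels:
- Tablet: square block (213,271).
- Lid: orange lid (419,151), tin (217,322).
- Grinder: coffee maker (310,195).

Next I'll check the choice in one close crop and measure.

Run:
```python
from h import *
import pickle
d=pickle.load(open("top.pkl","rb"));P=cloud(d);s=pickle.load(open("scene.pkl","rb"));Q=cloud(s)
a=cv2.resize(d["img"][240:310,195:365],None,fx=4.6,fy=4.6,interpolation=cv2.INTER_CUBIC)
b=cv2.resize(s["img"][225:415,300:460],None,fx=1.37,fy=1.37,interpolation=cv2.INTER_CUBIC)
m=np.zeros((590,800,3),np.uint8);m[:a.shape[0],:a.shape[1]]=a;m[325:325+b.shape[0],:b.shape[1]]=b
cv2.imwrite("pics/crop.png",m[...,::-1])
for u,v in[(286,269),(341,281),(233,268),(213,271),(280,330),(217,322),(300,240),(200,270)]:print("top",u,v,P[v,u].round(0))
for u,v in[(348,285),(330,350),(330,379),(368,240)]:print("scene",u,v,Q[v,u].round(0))
# segment by height within mat region
for nm,C in(("top",P),("scn",Q)):
    def st(lab,c,r,z0,z1):
        k=(np.hypot(C[...,0]-c[0],C[...,1]-c[1])<r)&(C[...,2]>z0)&(C[...,2]<z1)
        p=C[k][:,:2].astype(np.float32)
        if len(p)<6:print(nm,lab,len(p));return
        (cx,cy),rad=cv2.minEnclosingCircle(p);rc=cv2.minAreaRect(p)
        print(nm,lab,len(p),"circ",round(cx,1),round(cy,1),round(rad,1),"rect",rc,"zmed",np.median(C[k][:,2]).round(1))
    g=P[269,286,:2];l=P[281,341,:2]
    st("collar",g,75,92,108);st("bar",l,60,52,70);st("disc",l,60,15,26)
    st("tray",(P[268,233,:2]+P[271,213,:2])/2,80,40,49)
    st("tab",P[268,233,:2],20,53,64);st("blk",P[271,213,:2],20,53,64)
# obstacles: tall stuff near work
k=(P[...,2]>120)&(P[...,0]>300);p=P[k]
H,xe,ye=np.histogram2d(p[:,0],p[:,1],bins=[range(300,1000,100),range(-500,700,100)])
lo=np.full(H.shape,0.)
for i in range(H.shape[0]):
    for j in range(H.shape[1]):
        q=p[(p[:,0]>=xe[i])&(p[:,0]<xe[i+1])&(p[:,1]>=ye[j])&(p[:,1]<ye[j+1])]
        lo[i,j]=q[:,2].max() if len(q) else 0
print(ye);print(np.c_[xe[:-1],lo].astype(int))
k=Q[...,2]>120;p=Q[k&(Q[...,0]>300)];
for lab in range(1):
    import collections
    c=collections.Counter((int(x//100),int(y//100)) for x,y,z in p if y>-500)
    for kk in sorted(c): 
        zz=[z for x,y,z in p if (int(x//100),int(y//100))==kk];print(kk,c[kk],int(min(zz)),int(max(zz)),end="; ")
```

```text
top 286 269 [465. 260.  52.]
top 341 281 [427. 116.  69.]
top 233 268 [471. 402.  51.]
top 213 271 [462. 454.  61.]
top 280 330 [305. 281.  18.]
top 217 322 [328. 447.  39.]
top 300 240 [552. 223.  -2.]
top 200 270 [473. 500.   4.]
scene 348 285 [460. 250.  46.]
scene 330 350 [474. 403.  54.]
scene 330 379 [467. 458.  57.]
scene 368 240 [431. 122.  48.]
top collar 518 circ 458.7 260.1 53.9 rect ((456.98931884765625, 259.9275817871094), (103.78453063964844, 104.20416259765625), 88.47765350341797) zmed 98.4
top bar 89 circ 430.0 118.0 26.9 rect ((430.34906005859375, 117.21151733398438), (53.73805618286133, 11.127939224243164), 24.69441032409668) zmed 62.9
top disc 458 circ 426.5 127.6 51.2 rect ((425.8514709472656, 122.53304290771484), (91.95777893066406, 85.58294677734375), 6.702675819396973) zmed 20.2
top tray 604 circ 468.1 427.2 64.8 rect ((467.241943359375, 426.82562255859375), (55.76462936401367, 119.9539566040039), 8.212037086486816) zmed 45.0
top tab 48 circ 474.1 402.4 16.9 rect ((474.14007568359375, 402.4262390136719), (21.653074264526367, 25.958030700683594), 83.870613098144
[... 1519 characters left out ...]
 -4) 1369 120 223; (3, -1) 3960 367 490; (4, -4) 1334 120 222; (4, -1) 3639 366 488; (4, 7) 1249 744 744; (5, -4) 855 120 243; (5, -3) 278 120 285; (5, -2) 138 120 302; (5, -1) 4327 120 485; (5, 0) 51 459 518; (5, 1) 1071 457 549; (5, 2) 2011 457 580; (5, 3) 4205 457 613; (5, 4) 9115 458 645; (5, 5) 22379 457 676; (5, 6) 28368 437 684; (6, -4) 1698 120 368; (6, 1) 1208 120 325; (6, 2) 2438 120 324; (6, 3) 1160 120 133; (6, 4) 84 120 131; (6, 6) 10622 439 618; (7, -4) 413 120 227; (7, 2) 640 120 230; (7, 3) 986 120 132; (7, 4) 953 120 148; (7, 5) 248 120 148; (7, 6) 8 443 448; (8, 4) 56 120 149; (8, 5) 748 120 235; (8, 6) 96 120 163; (9, 4) 46 120 149; (9, 5) 2195 120 236; (9, 6) 211 120 160;
```

View pics/crop.png

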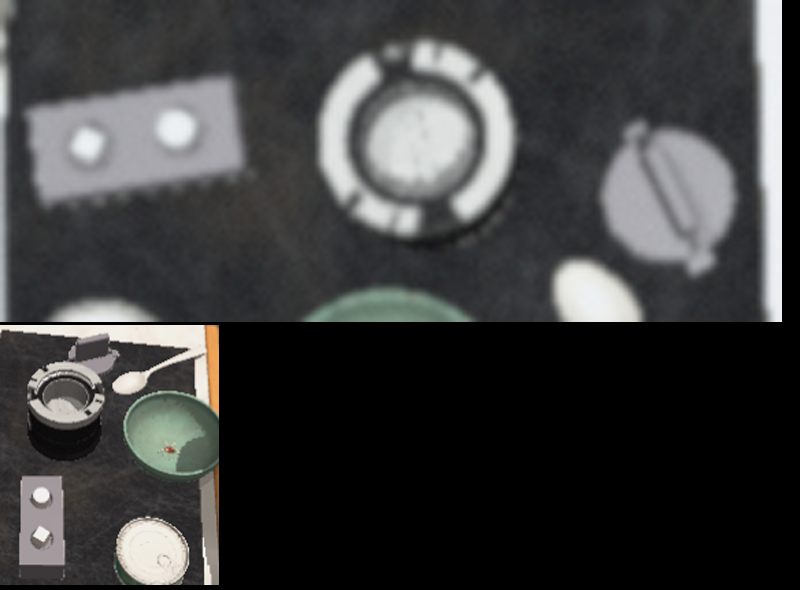

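The crop confirms it: the round tablet is the right-hand one, at crop (176,128), and the square block is at (88,145). The grinder's slots are at crop (398,55) and (438,215), about 15° from x. The lid bar is at about 25°. I'll approach above the tablet now.

{"method": "jog_arm", "body": {"plan": [[85,[0.45,0.145,0.125],[0,0,0]],[85,[0.9,0.29,0.25],[0,0,0]]]}}

```text
clock: 0.35
position: [234.3, 554.8, 205.4]
ee_rot: [0.992, -0.123, -0.0, 0.0]
contact_force: [0.8, 0.7, -0.6]
gripper_width: 84.7
grasp_force: 0.0
```

{"method": "jog_arm", "body": {"plan": [[85,[0.45,0.145,0.125],[0,0,0]],[85,[0.9,0.29,0.25],[0,0,0]]]}}

```text
clock: 0.6
position: [315.0, 504.1, 180.5]
ee_rot: [0.992, -0.124, -0.0, 0.0]
contact_force: [0.7, 0.5, -0.5]
gripper_width: 85.0
grasp_force: 0.0
```

{"method": "jog_arm", "body": {"plan": [[85,[0.3,0.1,0.12],[0,0,0.15]],[85,[0.6,0.2,0.25],[0,0,0.3]],[85,[0.9,0.29,0.25],[0,0,0.48]]]}}

```text
clock: 0.98
position: [394.4, 453.3, 154.5]
ee_rot: [0.929, -0.369, -0.0, 0.002]
contact_force: [1.1, 0.3, 0.7]
gripper_width: 84.9
grasp_force: 0.0
```

```bash
cat > go.py <<'E'
import sys
from h import *
# go.py x y z [tool-y angle deg]
s=read_state();M=T_tool(s);x,y,z=map(float,sys.argv[1:4])
sh=M[:3,:3].T@(np.array([x,y,z])-M[:3,3])/100
a=np.degrees(np.arctan2(M[1,1],M[0,1]))
print("clock %.2f shift"%s["clock"],sh.round(3),"tooly angle",a.round(2),"q",np.round(s["joints"],2))
if len(sys.argv)>4:
    t=float(sys.argv[4])%180;c=(t-a+90)%180-90
    b=np.radians(a+c);yv=np.array([np.cos(b),np.sin(b),0]);zv=np.array([0,0,-1.]);D=np.c_[np.cross(yv,zv),yv,zv]
    print("turn",(np.degrees(R.from_matrix(M[:3,:3].T@D).as_rotvec())/60).round(3))
E
python3 go.py 474.5 403 130 8.2
```

```text
clock 0.97 shift [ 0.927 -0.185  0.245] tooly angle -133.37 q [ 1.12  0.41 -0.16 -0.   -1.01 -0.31]
turn [ 0.003 -0.002  0.641]
```

{"method": "jog_arm", "body": {"plan": [[85,[0.3,-0.06,0.1],[0,0,0.16]],[85,[0.6,-0.12,0.2],[0,0,0.32]],[85,[0.927,-0.185,0.245],[0,0,0.48]],[85,[0.927,-0.185,0.245],[0.003,-0.002,0.641]],[85,[0.927,-0.185,0.245],[0.003,-0.002,0.641]]]}}

```text
clock: 1.6
position: [474.6, 404.6, 131.2]
ee_rot: [0.758, -0.652, -0.0, -0.001]
contact_force: [0.5, 0.4, -0.1]
gripper_width: 84.8
grasp_force: 0.0
```

```bash
python3 - <<'E'
from h import *
d=grab("wrist");P=cloud(d);cv2.imwrite("pics/w1.png",d["img"][...,::-1])
for lab,c,z0,z1,r in(("tab",(474.5,403),54,64,17),("blk",(466,455),54,64,17),("tray",(470,428),42,50,70)):
    k=(np.hypot(P[...,0]-c[0],P[...,1]-c[1])<r)&(P[...,2]>z0)&(P[...,2]<z1);p=P[k][:,:2].astype(np.float32)
    print(lab,len(p),cv2.minEnclosingCircle(p) if len(p)>5 else 0,cv2.minAreaRect(p) if len(p)>5 else 0,np.median(P[k][:,2]))
E
python3 go.py 474.5 403 49 8.2
```

```text
tab 783 ((475.8153991699219, 400.0918273925781), 10.9290132522583) ((475.8652648925781, 399.9564208984375), (21.21026611328125, 20.74849510192871), 36.93593215942383) 59.26276963191748
blk 497 ((468.2786560058594, 451.97882080078125), 10.749934196472168) ((468.2846374511719, 452.0281677246094), (16.441133499145508, 16.018163681030273), 66.85881042480469) 59.134096911108855
tray 9333 ((471.6230773925781, 425.5626220703125), 65.45568084716797) ((471.5626525878906, 426.2506103515625), (54.28514862060547, 121.24983215332031), 8.335643768310547) 47.38507009382559
clock 1.65 shift [0.022 0.004 0.824] tooly angle -171.3 q [ 0.97  0.46 -0.13 -0.   -0.97 -0.81]
turn [-0.001  0.002  0.008]
```

View pics/w1.png

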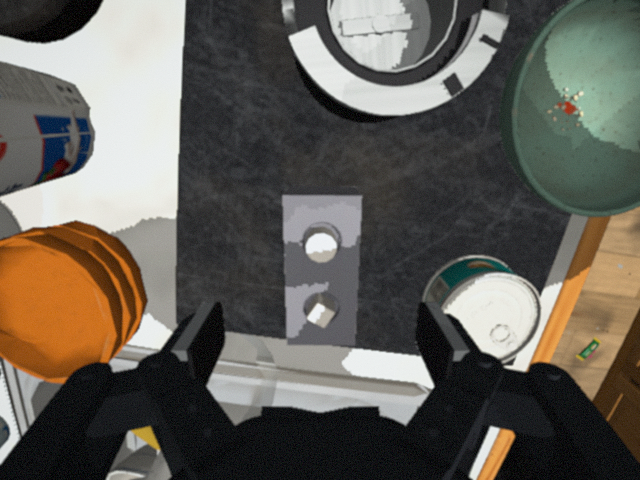

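Wrist view: tablet at (321,243) and block at (321,311), with the fingers straddling across the tray and clear of the block. Descend and grip.

{"method": "jog_arm", "body": {"plan": [[85,[0.01,0.0,0.4],[0,0,0.008]],[85,[0.04,-0.005,0.75],[0,0,0.008]],[85,[0.04,-0.005,0.82],[0,0,0.008]],[40,[0.04,-0.005,0.82],[0,0,0.008]],[15,[0.04,-0.005,0.82],[0,0,0.008]],[15,[0.04,-0.005,0.82],[0,0,0.008]],[15,[0.04,-0.005,0.82],[0,0,0.008]],[15,[0.04,-0.005,0.82],[0,0,0.008]]]}}

```text
clock: 2.65
position: [476.3, 402.2, 51.3]
ee_rot: [0.755, -0.655, -0.0, -0.003]
contact_force: [-1.4, -1.0, 5.9]
gripper_width: 18.1
grasp_force: 58.6
```

{"method": "jog_arm", "body": {"plan": [[15,[0,0,-0.1],[0,0,0]],[15,[0,0,-0.5],[0,0,0]],[15,[0,0,-0.9],[0,0,0]],[15,[0,0,-0.9],[0,0,0]]]}}

```text
clock: 3.15
position: [477.2, 403.0, 144.2]
ee_rot: [0.755, -0.655, -0.0, -0.006]
contact_force: [0.2, -0.2, -0.3]
gripper_width: 18.1
grasp_force: 58.7
```

```bash
python3 - <<'E'
from h import *
d=grab("wrist");cv2.imwrite("pics/w2.png",d["img"][...,::-1])
P=cloud(d);g=(461,261)
k=(np.hypot(P[...,0]-g[0],P[...,1]-g[1])<60)&(P[...,2]>94)&(P[...,2]<106);p=P[k][:,:2].astype(np.float32)
print(cv2.minEnclosingCircle(p),len(p),np.median(P[k][:,2]))
E
python3 go.py 461 261 140 14.7
```

```text
((461.117919921875, 261.5947570800781), 53.64341354370117) 7337 100.4195004360856
clock 3.20 shift [1.374 0.347 0.008] tooly angle -171.95 q [ 0.96  0.45 -0.12 -0.   -0.99 -0.82]
turn [-0.005  0.005 -0.111]
```

View pics/w2.png

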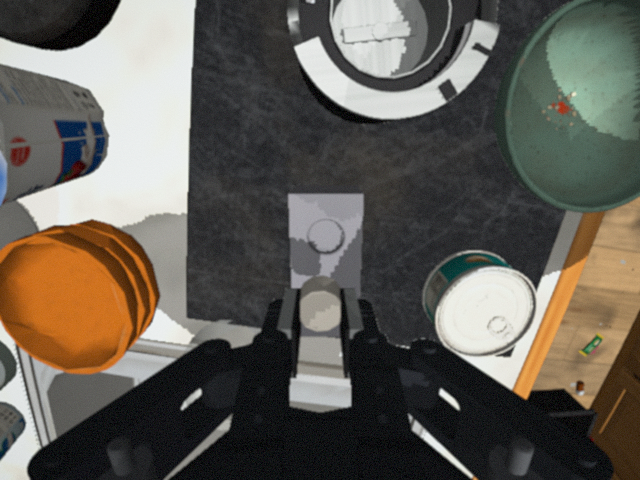

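Tablet held, at (322,300) between the pads, and its pocket is empty. The grinder centre measures (461,261.5). Carry the tablet over.

{"method": "jog_arm", "body": {"plan": [[15,[0.35,0.09,0],[0,0,0]],[15,[0.7,0.18,0],[0,0,-0.11]],[15,[0.7,0.18,0],[0,0,-0.11]]]}}

```text
clock: 3.58
position: [466.5, 326.7, 138.4]
ee_rot: [0.791, -0.612, -0.001, 0.0]
contact_force: [0.2, 0.4, -0.6]
gripper_width: 18.4
grasp_force: 58.7
```

```bash
python3 go.py 461 261.3 125 14.7
```

```text
clock 3.58 shift [0.619 0.217 0.134] tooly angle -165.47 q [ 0.89  0.38 -0.26 -0.   -0.94 -0.64]
turn [ 0.001  0.001 -0.003]
```

{"method": "jog_arm", "body": {"plan": [[15,[0.31,0.108,0],[0,0,0]],[15,[0.619,0.217,0],[0,0,0]],[15,[0.619,0.217,0.05],[0,0,0]],[15,[0.619,0.217,0.3],[0,0,0]],[15,[0.619,0.217,0.53],[0,0,0]],[15,[0.619,0.217,0.53],[0,0,0]],[40,[0.619,0.217,0.53],[0,0,0]],[40,[0.619,0.217,0.53],[0,0,0]],[40,[0.619,0.217,0.2],[0,0,0]],[40,[0.619,0.217,-0.2],[0,0,0]]]}}

```text
clock: 4.82
position: [462.1, 263.9, 160.4]
ee_rot: [0.792, -0.611, -0.0, -0.001]
contact_force: [-0.4, 0.1, 0.3]
gripper_width: 40.0
grasp_force: 0.0
```

```bash
python3 - <<'E'
from h import *
d=grab("scene");d2=grab("wrist")
a=d["img"][225:345,290:450];b=d2["img"]
m=np.zeros((480,800,3),np.uint8);m[:,:]=0
m[:360,:480]=cv2.resize(a,(480,360),interpolation=cv2.INTER_CUBIC);m[:240,480:]=cv2.resize(b,(320,240))
cv2.imwrite("pics/m3.png",m[...,::-1])
# slot angle: lip gaps in scene + wrist cloud (ring r 42..52)
for n,D in(("scene",d),("wrist",d2)):
    P=cloud(D);r=np.hypot(P[...,0]-461,P[...,1]-261);k=(r<56)&(P[...,2]>94)&(P[...,2]<106)
    p=P[k][:,:2].astype(np.float32);print(n,cv2.minEnclosingCircle(p))
    k=(r>42.5)&(r<51);th=np.degrees(np.arctan2(P[...,1]-261.3,P[...,0]-461))[k];z=P[...,2][k]
    print([(int(t),int(np.median(z[abs(th-t)<2.5])) if (abs(th-t)<2.5).sum()>3 else None) for t in range(-180,180,5)])
E
python3 go.py 432 118 140 115
```

```text
scene ((460.3119812011719, 260.83355712890625), 55.43004608154297)
[(-180, 239), (-175, 254), (-170, 251), (-165, 250), (-160, 217), (-155, 155), (-150, 93), (-145, 96), (-140, 98), (-135, 98), (-130, 98), (-125, 97), (-120, 97), (-115, 98), (-110, 98), (-105, 97), (-100, 98), (-95, 98), (-90, 97), (-85, 97), (-80, 98), (-75, 98), (-70, 98), (-65, 97), (-60, 96), (-55, 99), (-50, 98), (-45, 98), (-40, 99), (-35, 97), (-30, 98), (-25, 97), (-20, 99), (-15, 98), (-10, 98), (-5, 96), (0, 94), (5, 219), (10, 217), (15, 268), (20, 401), (25, 429), (30, 421), (35, 442), (40, 447), (45, 452), (50, 444), (55, 441), (60, 446), (65, 445), (70, 439), (75, 443), (80, 447), (85, 429), (90, 425), (95, 423), (100, 418), (105, 417), (110, 412), (115, 412), (120, 411), (125, 494), (130, 398), (135, 395), (140, 99), (145, 99), (150, 65), (155, 96), (160, 97), (165, 98), (170, 98), (175, 213)]
wrist ((461.81573486328125, 259.6266784667969), 54.05339431762695)
[(-180, 232), (-175, 229), (-170, 245), (-165, 247), (-160, 251), (-155, 247), (-150, 240), (-145, 100), (-140, 100), (-135, 100), (-130, 100), (-125, 100), (-120, 100), (-115, 100), (-110, 100), (-105, 100), (-100, 100), (-95, 100), (-90, 100), (-85, 100), (-80, 100), (-75, 100), (-70, 100), (-65, 100), (-60, 100), (-55, 100), (-50, 100), (-45, 101), (-40, 100), (-35, 100), (-30, 100), (-25, 100), (-20, 100), (-15, 100), (-10, 100), (-5, 100), (0, 222), (5, 226), (10, 224), (15, 225), (20, 225), (25, 226), (30, 226), (35, 100), (40, 100), (45, 100), (50, 100), (55, 100), (60, 100), (65, 100), (70, 100), (75, 100), (80, 100), (85, 100), (90, 100), (95, 100), (100, 100), (105, 100), (110, 100), (115, 100), (120, 100), (125, 100), (130, 100), (135, 101), (140, None), (145, None), (150, 101), (155, 100), (160, 100), (165, 100), (170, 100), (175, 235)]
clock 4.92 shift [1.353 0.698 0.231] tooly angle -165.28 q [ 0.82  0.29 -0.32  0.   -0.95 -0.57]
turn [-0.005  0.015  1.329]
```

View pics/m3.png

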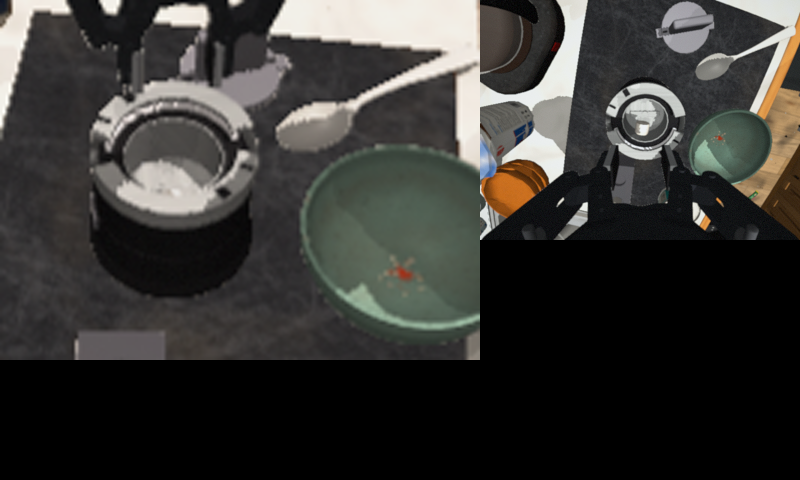

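The tablet lies in the cup, at about (643,128) in the wrist inset. Now to the lid.

{"method": "jog_arm", "body": {"plan": [[50,[0.3,0.15,0.05],[0,0,0.16]],[50,[0.5,0.25,0.08],[0,0,0.33]],[50,[0.7,0.35,0.1],[0,0,0.5]],[50,[0.7,0.35,0.1],[0,0,0.66]],[50,[0.7,0.35,0.1],[0,0,0.66]]]}}

```text
clock: 5.55
position: [446.2, 187.4, 149.4]
ee_rot: [-0.538, 0.843, 0.001, 0.002]
contact_force: [-0.2, 0.7, 0.7]
gripper_width: 49.7
grasp_force: 0.0
```

```bash
python3 go.py 432 118 140 115
python3 - <<'E'
from h import *
import pickle
for n in("top","scene"):
    P=cloud(pickle.load(open(n+".pkl","rb")));c=(459.5,260.3) if n=="top" else (461,261.4)
    X,Y=P[...,0]-c[0],P[...,1]-c[1];r=np.hypot(X,Y);k=(r>43)&(r<52)
    th=np.degrees(np.arctan2(Y,X))[k];z=P[...,2][k]
    lo=th[(z<94)];print(n,sorted(lo.round(0).astype(int)))
E
```

```text
clock 5.55 shift [ 0.69  -0.163  0.091] tooly angle 155.15 q [ 0.73  0.23 -0.45 -0.   -0.89 -1.17]
turn [0.001 0.004 0.669]
top [np.int64(-178), np.int64(-178), np.int64(-175), np.int64(-175), np.int64(-175), np.int64(-172), np.int64(-171), np.int64(-169), np.int64(-169), np.int64(-168), np.int64(-166), np.int64(-165), np.int64(-163), np.int64(-162), np.int64(-160), np.int64(-160), np.int64(-159), np.int64(-157), np.int64(-156), np.int64(-156), np.int64(-154), np.int64(-153), np.int64(-152), np.int64(-138), np.int64(-132), np.int64(-128), np.int64(-98), np.int64(-95), np.int64(-91), np.int64(-86), np.int64(-82), np.int64(-78), np.int64(-62), np.int64(-52), np.int64(-44), np.int64(-42), np.int64(-39), np.int64(-35), np.int64(-29), np.int64(-13), np.int64(-8), np.int64(-7), np.int64(2), np.int64(3), np.int64(5), np.int64(6), np.int64(7), np.int64(8), np.int64(9), np.int64(10), np.int64(13), np.int64(15), np.int64(17), np.int64(18), np.int64(18), np.int64(21), np.int64(24), np.int64(25), np.int64(27), np.int64(27), np.int64(28), np.int64(54), np.int64(77), np.int64(82), np.int64(92), np
[... 15326 characters left out ...]
nt64(156), np.int64(156), np.int64(157), np.int64(157), np.int64(157), np.int64(157), np.int64(158), np.int64(158), np.int64(159), np.int64(159), np.int64(159), np.int64(159), np.int64(160), np.int64(160), np.int64(160), np.int64(160), np.int64(161), np.int64(161), np.int64(161), np.int64(162), np.int64(163), np.int64(163), np.int64(164), np.int64(164), np.int64(164), np.int64(164), np.int64(165), np.int64(166), np.int64(166), np.int64(166), np.int64(166), np.int64(166), np.int64(167), np.int64(167), np.int64(168), np.int64(168), np.int64(169), np.int64(170), np.int64(172), np.int64(172), np.int64(172), np.int64(173), np.int64(173), np.int64(176), np.int64(176), np.int64(177), np.int64(180)]
```

{"method": "jog_arm", "body": {"plan": [[50,[0.35,-0.08,0.04],[0,0,0.16]],[50,[0.69,-0.163,0.09],[0,0,0.33]],[50,[0.69,-0.163,0.09],[0,0,0.5]],[50,[0.69,-0.163,0.09],[0,0,0.669]],[50,[0.69,-0.163,0.09],[0,0,0.669]]]}}

```text
clock: 6.18
position: [432.0, 118.4, 140.0]
ee_rot: [-0.218, 0.976, 0.002, 0.001]
contact_force: [-0.1, 0.6, -0.1]
gripper_width: 50.0
grasp_force: 0.0
```

```bash
python3 - <<'E'
from h import *
d=grab("wrist");P=cloud(d);cv2.imwrite("pics/w4.png",d["img"][...,::-1])
k=(np.hypot(P[...,0]-432,P[...,1]-118)<40)&(P[...,2]>58)&(P[...,2]<72);p=P[k][:,:2].astype(np.float32)
print("bar",cv2.minAreaRect(p),np.median(P[k][:,2]))
k=(np.hypot(P[...,0]-432,P[...,1]-118)<60)&(P[...,2]>16)&(P[...,2]<26);p=P[k][:,:2].astype(np.float32)
print("disc",cv2.minEnclosingCircle(p))
k=(np.hypot(P[...,0]-461,P[...,1]-261)<56)&(P[...,2]>94)&(P[...,2]<106);print("collar px",k.sum())
E
python3 go.py 432 118 34 115
```

```text
bar ((433.3038024902344, 116.35179901123047), (53.55629348754883, 11.339250564575195), 24.728548049926758) 65.06491482050012
disc ((424.3931884765625, 124.28598022460938), 50.29167938232422)
collar px 3819
clock 6.22 shift [ 0.005 -0.006  1.059] tooly angle 115.21 q [ 0.63  0.18 -0.54 -0.   -0.85 -1.76]
turn [0.002 0.003 0.004]
```

View pics/w4.png

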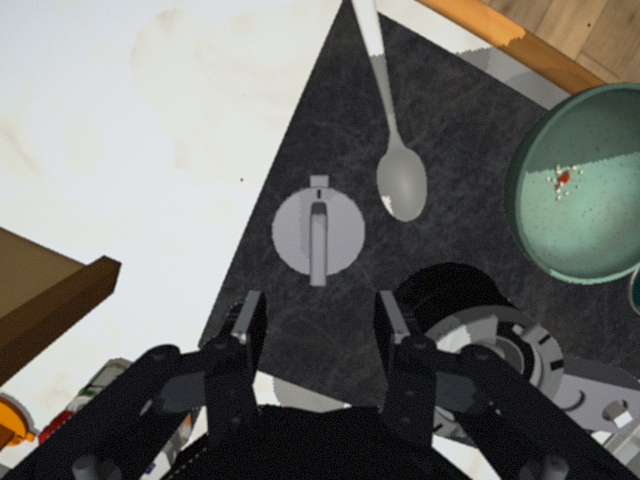

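The wrist view shows the grey lid bar between the fingers, (318,205) to (318,283). It's aligned. Descend, grip and lift a little.

{"method": "jog_arm", "body": {"plan": [[50,[0.01,-0.01,0.4],[0,0,0.005]],[50,[0.01,-0.01,0.8],[0,0,0.005]],[50,[0.01,-0.01,1.0],[0,0,0.005]],[50,[0.01,-0.01,1.0],[0,0,0.005]]]}}

```text
clock: 6.72
position: [430.7, 116.7, 38.6]
ee_rot: [-0.215, 0.977, 0.001, -0.001]
contact_force: [-0.0, 0.5, -0.1]
gripper_width: 50.1
grasp_force: 0.0
```

```bash
python3 go.py 432.8 117.4 34.5 114.9
```

```text
clock 6.72 shift [-0.022 -0.003  0.041] tooly angle 114.81 q [ 0.63  0.34 -0.66 -0.   -0.57 -1.76]
turn [ 0.001 -0.001 -0.002]
```

{"method": "jog_arm", "body": {"plan": [[50,[-0.02,-0.003,0.04],[0,0,0]],[30,[-0.02,-0.003,0.04],[0,0,0]],[5,[-0.02,-0.003,0.04],[0,0,0]],[5,[-0.02,-0.003,0.04],[0,0,0]],[5,[-0.02,-0.003,0.04],[0,0,0]],[5,[-0.02,-0.003,-0.1],[0,0,0]],[5,[-0.02,-0.003,-0.5],[0,0,0]],[5,[-0.02,-0.003,-0.9],[0,0,0]],[5,[-0.02,-0.003,-0.95],[0,0,0]]]}}

```text
clock: 7.85
position: [434.6, 118.2, 137.3]
ee_rot: [-0.213, 0.977, 0.003, 0.004]
contact_force: [-0.9, 0.8, -1.7]
gripper_width: 10.9
grasp_force: 58.5
```

```bash
python3 go.py 461 261.3 140 105
```

```text
clock 7.85 shift [-0.837  1.191 -0.016] tooly angle 114.64 q [ 0.63  0.18 -0.54 -0.   -0.83 -1.77]
turn [0.004 0.008 0.161]
```

{"method": "jog_arm", "body": {"plan": [[5,[-0.2,0.3,-0.2],[0,0,0.08]],[5,[-0.4,0.58,-0.2],[0.004,0.008,0.161]],[5,[-0.4,0.58,-0.2],[0.004,0.008,0.161]],[5,[-0.4,0.58,-0.2],[0.004,0.008,0.161]]]}}

```text
clock: 8.35
position: [444.4, 185.9, 153.8]
ee_rot: [-0.13, 0.991, -0.002, -0.004]
contact_force: [0.5, -0.5, -0.9]
gripper_width: 10.6
grasp_force: 58.6
```

```bash
cat > lid.py <<'E'
from h import *
s=read_state();t=s["position"];zo=t[2]-28;print("tcp",t.round(1))
d=grab("scene");P=cloud(d);w=grab("wrist");W=cloud(w)
m=np.concatenate([d["img"][130:370,200:520],w["img"][::2,::2]],1);cv2.imwrite("pics/lid_%d.png"%(s["clock"]*100),m[...,::-1])
def fit(X,Y):
    A=np.c_[X,Y,np.ones(len(X))];c=np.linalg.lstsq(A,X*X+Y*Y,rcond=None)[0];return c[0]/2,c[1]/2,np.sqrt(c[2]+c[0]**2/4+c[1]**2/4)
for n,C in(("scene",P),("wrist",W)):
    k=(np.hypot(C[...,0]-t[0],C[...,1]-t[1])<60)&(abs(C[...,2]-(zo+14))<6);p=C[k][:,:2]
    if len(p)>50:
        h=cv2.convexHull(p.astype(np.float32))[:,0];r=np.hypot(h[:,0]-t[0],h[:,1]-t[1])
        h=h[(r>32)&(r<42)];print(n,"disc n",len(p),"zmed",np.median(C[k][:,2]).round(1),"circ",np.round(fit(h[:,0],h[:,1]),1),"lug tip",p[np.hypot(p[:,0]-t[0],p[:,1]-t[1])>42.5].mean(0).round(1))
    k=(np.hypot(C[...,0]-t[0],C[...,1]-t[1])<40)&(abs(C[...,2]-(zo+58))<4);p=C[k][:,:2].astype(np.float32)
    if len(p)>20:print(n,"bartop",len(p),cv2.minAreaRect(p),np.median(C[k][:,2]).round(1))
    k=(np.hypot(C[...,0]-461,C[...,1]-261)<57)&(C[...,2]>94)&(C[...,2]<106);p=C[k][:,:2]
    if len(p)>50:
        h=cv2.convexHull(p.astype(np.float32))[:,0];print(n,"collar",len(p),np.round(fit(h[:,0],h[:,1]),1),cv2.minEnclosingCircle(p.astype(np.float32)))
E
python3 lid.py; python3 go.py 461 261.3 150 105; ls pics
```

```text
tcp [444.4 185.9 153.8]
scene disc n 571 zmed 136.3 circ [445.8 187.8  37.5] lug tip [401.7 178.1]
scene bartop 30 ((453.7159423828125, 196.34933471679688), (19.721284866333008, 36.18063735961914), 43.58631134033203) 180.8
scene collar 845 [461.6 261.   53.5] ((461.5830993652344, 260.9521179199219), 54.73112487792969)
wrist disc n 9462 zmed 138.9 circ [444.2 184.5  37.6] lug tip [401.8 172.7]
wrist bartop 3934 ((444.0453796386719, 182.47549438476562), (34.81153106689453, 51.343116760253906), 80.23348236083984) 182.6
wrist collar 4117 [458.8 260.9  51.2] ((455.7247314453125, 263.4639892578125), 53.59733581542969)
clock 8.45 shift [-0.353  0.689  0.038] tooly angle 104.94 q [ 0.73  0.22 -0.44 -0.   -0.92 -2.04]
turn [-0.003 -0.007 -0.001]
crop.png
lid_835.png
m3.png
scene0.png
top0.png
w1.png
w2.png
w4.png
```

Run:
```python
from h import *
from scipy.optimize import least_squares
w=grab("wrist");W=cloud(w);s=grab("scene");S=cloud(s)
def col(n,C,c0=(461,261)):
    k=(np.hypot(C[...,0]-c0[0],C[...,1]-c0[1])<60)&(C[...,2]>94)&(C[...,2]<106);p=C[k][:,:2]
    # maximise template fit: annulus 40.5..53.5
    def cost(c):
        r=np.hypot(p[:,0]-c[0],p[:,1]-c[1]);return np.maximum(0,r-53.5)+np.maximum(0,40.5-r)
    f=least_squares(cost,c0,loss="soft_l1",diff_step=1e-3);print(n,len(p),f.x.round(2),f.cost/len(p),"xr",p.min(0),p.max(0))
col("wrist",W);col("scene",S)
img=w["img"].copy();cv2.imwrite("pics/w5.png",np.concatenate([img[::1,::1]],1)[...,::-1])
```

```text
wrist 4130 [461.4  258.92] 0.003102144481893205 xr [407.76421346 218.9714819 ] [493.44912888 312.9941795 ]
scene 852 [461.35 260.94] 0.010265260211010672 xr [408.56678125 206.25707244] [514.68203323 314.98424319]
```

View pics/w5.png

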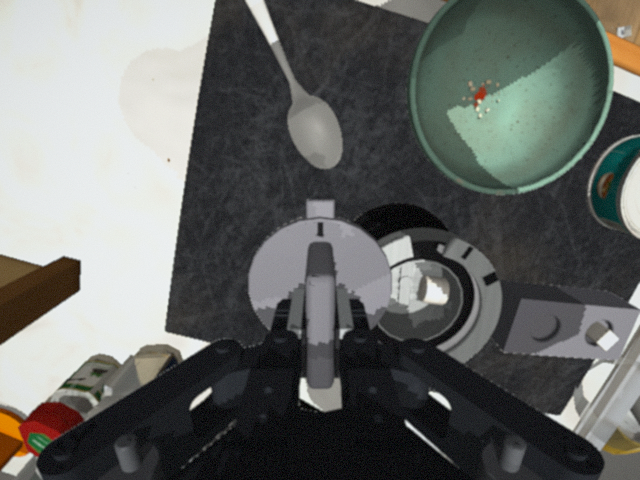

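Wrist view: lid held straight with its lug at (320,208), tablet still in the cup at (433,290). The collar's slot shows at about (443,245). Relative measurement puts the TCP target near (461,260). Go above it.

{"method": "jog_arm", "body": {"plan": [[5,[-0.17,0.34,0],[0,0,0]],[5,[-0.35,0.675,0],[-0.003,-0.007,0]],[5,[-0.35,0.675,0.05],[-0.003,-0.007,0]],[5,[-0.35,0.675,0.12],[-0.003,-0.007,0]],[5,[-0.35,0.675,0.12],[-0.003,-0.007,0]]]}}

```text
clock: 9.18
position: [461.0, 259.4, 141.8]
ee_rot: [-0.13, 0.992, -0.0, -0.0]
contact_force: [0.2, -0.4, -0.6]
gripper_width: 11.1
grasp_force: 58.8
```

```bash
python3 lid.py; python3 go.py 461 260 117 105
python3 - <<'E'
from h import *
d=grab("scene");w=grab("wrist")
m=np.concatenate([cv2.resize(d["img"][190:345,270:430],(400,388),interpolation=cv2.INTER_CUBIC),cv2.resize(w["img"][150:390,200:447],(400,388),interpolation=cv2.INTER_CUBIC)],1);cv2.imwrite("pics/m6.png",m[...,::-1])
W=cloud(w)
X,Y=W[...,0]-461.3,W[...,1]-260;r=np.hypot(X,Y);k=(r>46)&(r<52);th=np.degrees(np.arctan2(Y,X))[k];z=W[...,2][k]
print([(t,np.median(z[abs(th-t)<1.5]).round(0)) for t in range(-180,-100,3) if (abs(th-t)<1.5).sum()>3])
E
```

```text
tcp [461.  259.4 141.8]
scene disc n 639 zmed 124.6 circ [461.4 260.4  38.2] lug tip [444.8 260.5]
scene bartop 31 ((467.7439880371094, 265.5201721191406), (17.375669479370117, 36.732872009277344), 78.16400909423828) 168.6
scene collar 509 [461.6 261.6  53.3] ((461.9426574707031, 261.1603088378906), 54.427730560302734)
wrist disc n 9458 zmed 127.2 circ [461.3 258.6  37.6] lug tip [418.5 246.9]
wrist bartop 3948 ((460.79925537109375, 258.2049560546875), (36.89113998413086, 47.83275604248047), 70.53557586669922) 171.0
wrist collar 6571 [461.6 259.4  53.6] ((461.8246765136719, 259.3061218261719), 53.967308044433594)
clock 9.28 shift [0.007 0.001 0.257] tooly angle 104.92 q [ 0.82  0.31 -0.35  0.   -0.91 -2.13]
turn [ 0.001  0.001 -0.001]
[(-180, np.float64(100.0)), (-177, np.float64(94.0)), (-174, np.float64(87.0)), (-171, np.float64(87.0)), (-168, np.float64(89.0)), (-165, np.float64(94.0)), (-162, np.float64(95.0)), (-159, np.float64(94.0)), (-156, np.float64(94.0)), (-153, np.float64(95.0)), (-150, np.float64(98.0)), (-147, np.float64(101.0)), (-144, np.float64(100.0)), (-141, np.float64(101.0)), (-138, np.float64(101.0)), (-135, np.float64(100.0)), (-132, np.float64(100.0)), (-129, np.float64(101.0)), (-126, np.float64(100.0)), (-123, np.float64(101.0)), (-120, np.float64(101.0)), (-117, np.float64(101.0)), (-114, np.float64(100.0)), (-111, np.float64(101.0)), (-108, np.float64(101.0)), (-105, np.float64(100.0)), (-102, np.float64(101.0))]
```

View pics/m6.png

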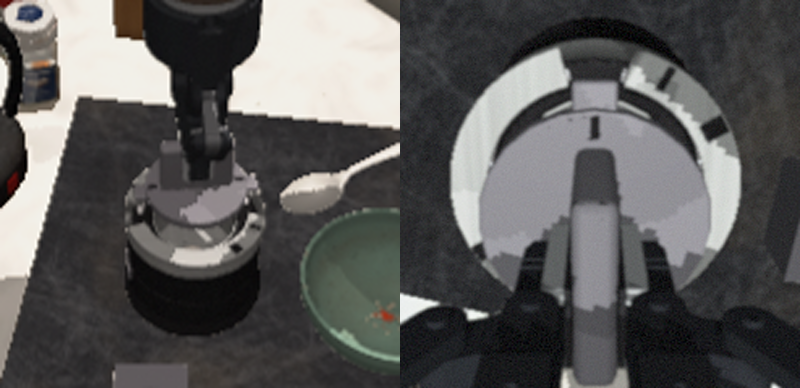

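Scene and wrist agree: the lid is about 1 mm short in y, the lug is centred in the slot (about (597,95) in the right crop), and the slot angle is 15°. Lower in slow steps.

{"method": "jog_arm", "body": {"plan": [[5,[-0.005,0.008,0.12],[0,0,-0.002]],[5,[-0.005,0.008,0.2],[0,0,-0.002]],[5,[-0.005,0.008,0.24],[0,0,-0.002]],[5,[-0.005,0.008,0.28],[0,0,-0.002]],[5,[-0.005,0.008,0.31],[0,0,-0.002]],[5,[-0.005,0.008,0.33],[0,0,-0.002]],[5,[-0.005,0.008,0.33],[0,0,-0.002]]]}}

```text
clock: 10.25
position: [462.1, 261.9, 110.7]
ee_rot: [-0.131, 0.991, 0.001, 0.001]
contact_force: [-3.1, -0.4, 5.4]
gripper_width: 11.2
grasp_force: 59.5
```

```bash
python3 go.py 461.3 260.3 107.5 105;python3 lid.py
```

```text
clock 10.25 shift [ 0.012 -0.013  0.032] tooly angle 105.11 q [ 0.82  0.35 -0.39  0.   -0.83 -2.13]
turn [0.001 0.002 0.002]
tcp [462.1 261.9 110.7]
scene disc n 1378 zmed 95.9 circ [0. 0. 0.] lug tip [459.2 275. ]
scene bartop 29 ((471.7619934082031, 274.0747375488281), (15.530548095703125, 31.104263305664062), 42.14127731323242) 138.2
scene collar 923 [461.2 260.9  53.6] ((460.5587158203125, 260.8194885253906), 55.03097915649414)
wrist disc n 20718 zmed 96.5 circ [0. 0. 0.] lug tip [443.6 249.7]
wrist bartop 3911 ((461.42041015625, 258.3178405761719), (34.7994270324707, 51.27792739868164), 80.18809509277344) 139.3
wrist collar 19514 [461.6 259.4  53.7] ((461.9393615722656, 259.61376953125), 54.21689224243164)
```

The bar top reads 139.3 mm with the wrist camera (seated expects about 139), with about 5 N upward contact: the lid is down through the slots. Press lightly, then twist slowly by 30°.

{"method": "jog_arm", "body": {"plan": [[5,[0,0,0.01],[0,0,0]],[5,[0,0,0.01],[0,0,0]],[5,[0,0,0.01],[0,0,0.07]],[5,[0,0,0.01],[0,0,0.14]],[5,[0,0,0.01],[0,0,0.21]],[5,[0,0,0.01],[0,0,0.28]],[5,[0,0,0.01],[0,0,0.35]],[5,[0,0,0.01],[0,0,0.35]]]}}

```text
clock: 11.35
position: [462.9, 261.9, 110.6]
ee_rot: [0.051, 0.999, 0.001, 0.002]
contact_force: [-2.0, -1.9, 9.0]
gripper_width: 11.0
grasp_force: 60.2
```

```bash
python3 go.py 461.3 260.3 107.5 75; python3 -c "
from h import *
s=read_state();print(s['wrist_torque'],s['contact_force'])"
```

```text
clock 11.35 shift [ 0.015 -0.018  0.031] tooly angle 84.13 q [ 0.82  0.35 -0.39  0.   -0.83 -2.5 ]
turn [0.002 0.003 0.152]
[-0.69955995  0.48152426  0.012079  ] [-2.02049198 -1.86744511  9.04537408]
```

{"method": "jog_arm", "body": {"plan": [[5,[0,0,0],[0,0,0.05]],[5,[0,0,0],[0,0,0.1]],[5,[0,0,0],[0,0,0.155]],[5,[0,0,0],[0,0,0.155]],[5,[0,0,0],[0,0,0.155]]]}}

```text
clock: 11.98
position: [463.1, 261.8, 110.6]
ee_rot: [0.132, 0.991, 0.001, 0.002]
contact_force: [-0.2, -2.6, 8.5]
gripper_width: 10.9
grasp_force: 60.2
```

```bash
python3 go.py 461.3 260.3 107.5 75
python3 - <<'E'
from h import *
s=read_state();print(s['wrist_torque'],s['contact_force'])
d=grab("scene");w=grab("wrist");W=cloud(w)
k=(np.hypot(W[...,0]-461,W[...,1]-260)<40)&(abs(W[...,2]-139)<3);print("bar top",np.median(W[k][:,2]))
m=np.concatenate([cv2.resize(d["img"][190:345,270:430],(400,388),interpolation=cv2.INTER_CUBIC),cv2.resize(w["img"][150:390,200:447],(400,388),interpolation=cv2.INTER_CUBIC)],1);cv2.imwrite("pics/m7.png",m[...,::-1])
E
```

```text
clock 11.97 shift [ 0.014 -0.019  0.031] tooly angle 74.87 q [ 0.82  0.35 -0.39  0.   -0.83 -2.66]
turn [ 0.002  0.003 -0.002]
[-0.92904924  0.33352792  0.10744484] [-0.24247765 -2.57365949  8.50397138]
bar top 139.19686406901343
```

View pics/m7.png

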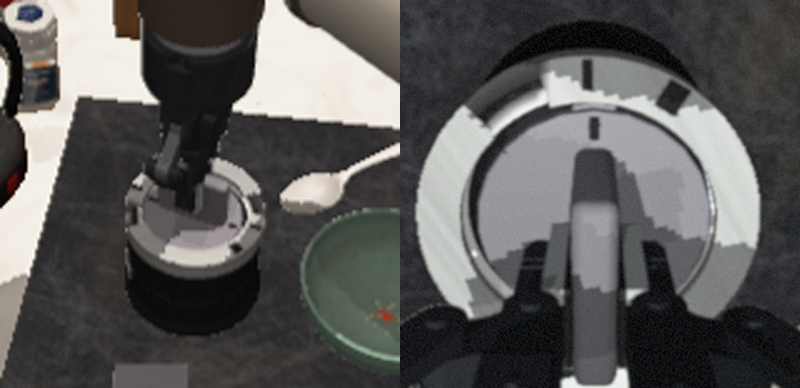

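The lid's index mark at (594,128) lines up with the narrow half tick at (587,75). The lug is under the lip, the lid is seated with spring torque about 0.11 N m, and the grip is firm. Handing in.

```bash
python3 -c "
from bench import *
print(job_done())"
```

```text
the job is handed in; nothing more can be done
None
```

I handed in the job at about 12 s of the 51 s. The round tablet is in the cup, and the lid is seated and twisted clockwise to the halfway mark (about 30°), still gripped at about 60 N. The block, bowl and tin were left alone. No verdict came back, so this is based on the last camera images and force readings.

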